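Clamp a gel spacer bar in the thickness gauge to the ratchet's click

ROBOT

A 6-joint arm with a two-finger parallel gripper is mounted at the origin on the work surface. World frame = base frame: x ahead of the robot, y to its left, z up, the work surface at z = 0. Lengths are in m, angles in rad, forces in N, time in s.
With the tool pointing down it reaches from about 0.4 to 0.825 m from the base axis. Payload 7 kg.
Tool frame: the origin (TCP) lies on the centre line of the jaws, within the pads' length; the fingertips stand 17 mm ahead of it and the grasp point (between the pads) lies 2 mm behind it; z points along the fingers, x is the direction in which the jaws open and shut, and the axes are right-handed (so a half turn about z gives the same grasp; the last joint's range is limited). The gripper opens to 88 mm and grips with 3 to 60 N. Pads are 19 mm wide; open, the fingers measure 130 mm over their backs; the gripper's body (78 mm by 193 mm) begins 47 mm behind the grasp point.
Start: joints at [-1.061, 0.359, 0.012, 0, -1.224, -0.288], TCP at [0.148, -0.658, 0.244] pointing down, gripper open.
Joint ranges: [-3.07, 3.07], [-1.43, 2.12], [-1.02, 1.25], [-3.03, 1.67], [-3.05, -0], [-3.03, 3.03]. Speed limits (rad/s): [2.39, 2.39, 3.01, 3.14, 3.14, 3.14].

INTERFACE

Orientations are given as a rotation vector (axis times angle).
In Python, from station import env gives the robot as it stands.
- The arm moves only by the tool servo_tool, never from a script. Its arguments are lists of equal length, an entry for each row: "xyz": the shift along the tool's x, y, z in cm, a list of three; "delta_rot": the turn, a rotation vector about the tool's x, y, z in rad, a list of three. In form: {"xyz": [[dx, dy, dz], ...], "delta_rot": [[rx, ry, rz], ...]}. A call has 1 to 12 rows; each row shifts and turns the commanded pose from where the row before left it, along the tool's axes as they then stand; what a row does not reach is not made up. A row lasts 1/8 s, in which the tool goes at most 62.5 mm and 10.7 degrees, less where a joint would pass 70% of its speed; a pose out of reach is approached as far as the arm can. A call is refused whole if a number of a shift passes 6.25 or a number of a turn 0.188, either way. A call with a gripper value outside its range is refused whole. "claw" is the finger opening in cm, from 0 to 8.76, set as the call begins (left out, the last holds). The fingers move at their own pace and stop on an object; the grip force is fixed at half the most. Time passes only in rows, so rows that do not move let the fingers close. It gives the time, the measured TCP pose, the force and the opening at its end, in the units of the state.
- env.get_state(): the state, without advancing time (a new reading comes with each control period).
- env.capture(name): name is "side" or "top"; returns a dict with "frame" (400x640x3 uint8, blue, green, red), "fovy" (degrees; the focal length in pixels is half the picture's height over the tangent of half this angle, whatever the lens; pixels are square), "cx", "cy" (the principal point, pixels), "world_from_camera" (4x4, takes a point from camera to world coordinates). Camera axes: x right, y up, looking along -z (the intrinsics and any distortion apply to the point x, -y, -z); pixel columns grow to the right and rows downward; lengths in m; the calibration is good to about 2 mm. A picture is of the moment at which its call begins. There is no depth.
- env.close_job(): hands the job in, once; it reports no verdict.
The state is a dict: "time_s": time; "joints": joint angles; "dq": joint speeds; "tau": joint torques, N m; "ee_pos": TCP position; "ee_rot": TCP orientation; "contact_force": force on the tool from outside, world axes, zero at the start; "ft_torque": the same for the moment, N m; "grip_width": opening from 0.0 (shut) to 1.0 (fully open).
Only numpy, scipy, OpenCV 4.12 (cv2) and the standard library are available. Lean on these libraries where they do the work, as an engineer would, in place of code of your own. Each camera call takes 0.05 s, during which the arm holds its last target. There are 200 camera calls.

TASK

Slide the blue acrylic spacer bar, flat end first, along the bed of the thickness gauge and into its channel, and seat it fully home against the brass stop with a gentle but definite push of some 8 N, never above 25 N. Then turn the black ratchet cap clockwise until the spindle is down on the bar and the clutch slips through two clicks (at least one, never more than three), and leave the bar clamped there. Leave the yellow bar and everything else on the bench where they are.

Things in the scene. Friction and masses are not known exactly. Their poses are not given: they have to be found in the camera images.
- bar_grip (a point): Grip point of the loose BLUE acrylic bar (60 to 100 g): a flat strip 130 x 24 x 10 mm with a raised grip block 24 x 24 mm on its tail, block top 42 mm above the bar's underside. Point: centre line, 26 mm above the underside, 12 mm from the tail end. x: along the bar towards the flat front end; y: across (24 mm); z: up.
- bar_tip (a point): Centre of the blue bar's flat front end face, 5 mm above its underside, 118 mm ahead of bar_grip; same axes. With the bar fully home this face touches the brass stop: x = +15, y = 0 (+-1.5), z = +35 mm in the gauge's frame, and the grip point is at x = -103, z = 56 mm.
- gauge: Grey gauge, fixed. Origin on the bench under the spindle axis; x: the way the bar slides in, z: up. Bed 70 mm wide, top at z = 30, from x = -135 to 35 mm. Rails 7 mm high make a channel 27 mm wide from x = -22 to 15, flared to about 40 mm at x = -43. Posts at y = +-43 (18 wide) carry a bridge (x +-17, y +-52, z 75 to 95 mm); cap above it.
- stop: Brass stop across the end of the channel, 8 x 44 x 14 mm, fixed; origin at the centre of its underside, 19 mm along the gauge's x; its face to the bar is at x = +15 mm. It is rigid. The bar counts as seated once it has been pressed on it with over 3 N for a moment (aim for 6 to 10 N); over 25 N harms it.
- spindle: Steel spindle, 14 mm diameter, on the gauge's axis below the bridge; origin at the centre of its lower face. It does not turn; it moves down 2.5 mm per rad of the flange and stays where left. At the start its face is 2.5 to 8 mm above a bar lying on the bed (bar top at z = 40 mm), so the bar slides in freely.
- cap_grip (a point): Grip point of the black knurled ratchet cap, on the upright axis, 132 mm above the bench. Cap: 44 mm diameter, 115 to 147 mm above the bench; below it a 23 mm neck. It turns in place, in several firm grasps (30 N or more). Clockwise from above drives the spindle down: 1 to 3.3 rad to the bar, different each time. Anticlockwise lifts the spindle again.
- cap_mark (a point): End of the white line on the cap's top, 22 mm from the axis; turns with the cap. Until the spindle meets the bar the flange turns with the cap at about 0.1 N m; then the flange stops, the torque rises to 0.2 to 0.35 N m and the cap slips on over it, clicking at 15 degrees (0.26 rad) of slip and every 30 degrees after.
- flange_mark (a point): Point on the red line of the steel flange (60 mm diameter, 97 to 102 mm above the bench, under the cap), 22 mm from the axis; turns with the flange. At the start straight below cap_mark. Horizontal distance between the two = 44 mm x sin(slip angle / 2): 6 mm at the first click, 17 at the second, 27 at the third.
- spare_grip (a point): Same point of the loose YELLOW spacer bar of the same shape; to be left alone.
- bottle: Amber glass bottle with orange cap, 64 mm diameter, 125 mm tall, loose; leave alone. Origin: centre of its underside.
- beaker: Small glass beaker, 64 mm wide, 75 mm tall, loose; leave alone. Origin: centre of underside.
- pipette: Black and pale blue hand pipette lying on the bench, about 260 mm long along its x, up to 46 mm high, loose; leave alone. Origin near its middle, underside.
- marker: Yellow marker pen lying along its x, 125 mm long, 14 mm high, loose; leave alone. Origin: centre of underside.
- tipbox: Blue box of yellow pipette tips, 80 x 115 x 53 mm, loose; leave alone. Origin: centre of underside.
- rack: Orange tube rack, 60 x 160 mm, 88 mm high with tubes, loose; leave alone. Origin: centre of underside.
Mind the look-alikes: they are no part of the job. Of the things that look like the part that bears bar_grip, take the one that is nearest to the robot's base at the start.

How it is judged:
On the way, in this order (a step that is already met when the one before it is completed fails the run):
1. the blue bar is in the channel, flat on the bed, fully home and pressed gently on the stop (x of bar_tip in the frame of gauge above 0.0135 m and y of bar_tip in the frame of gauge between -0.004 and 0.004 m and z of bar_tip in the frame of gauge between 0.031 and 0.039 m and angle between the x axis of bar_tip and the x axis of gauge, either way round below 0.09 rad and contact force between bar and stop above 3 N), for 0.1 s.
2. with the bar home, the spindle presses on it and the clutch has slipped at least one click (x of bar_tip in the frame of gauge above 0.0135 m and y of bar_tip in the frame of gauge between -0.004 and 0.004 m and z of bar_tip in the frame of gauge between 0.031 and 0.039 m and angle between the x axis of bar_tip and the x axis of gauge, either way round below 0.09 rad and horizontal distance between cap_mark and flange_mark above 0.006 m and contact force between spindle and bar above 15 N), for 0.1 s.
At the end, for the whole second after the job is handed in: The blue bar rests on the bed in the channel, front face within 1.5 mm of the stop, within 4 mm and 0.09 rad of the channel line; the spindle presses it with over 15 N; clutch slipped one to three clicks (marks 6 to 31.5 mm apart) (all of step 2 and horizontal distance between cap_mark and flange_mark below 0.0315 m and linear speed of bar below 0.01 m/s); the robot touches nothing.
It fails at once if the bar is pushed against the stop with more than 25 N (contact force between bar and stop above 25 N).
It fails at once if the clutch slips more than three clicks (horizontal distance between cap_mark and flange_mark above 0.0315 m).
It fails at once if the yellow bar is moved more than 30 mm (distance of spare_grip from where it was at the start of the episode above 0.03 m).
It fails at once if another loose thing on the bench is moved more than 30 mm (distance of any of bottle, beaker, pipette, marker, tipbox, rack from where it was at the start of the episode above 0.03 m).
It also fails if it takes over 72 s, if anything falls off the work surface, if the arm or the gripper's body presses on something with over 40 N, if the wrist force passes 120 N, or if a joint passes its speed limit or range.

## Working session

There is one attempt and no reset: what is moved stays moved. The work goes in short steps, Python scripts to look and compute and a tool call to move; the robot and the scene stay as the last step left them, time stands still between calls to the robot, and variables do not carry over. Pictures are saved under pics/ and viewed, about 8 in all and at most 12, crops included, and the job is handed in when it is done.

Besides the shell and the picture viewer there is one more tool, called after "Request:" as a command line: name --argument value ..., lists and objects as JSON in quotes. servo_tool: Moves the arm, as the interface text tells. Its arguments: {"type":"object","properties":{"xyz":{"type":"array"},"delta_rot":{"type":"array"},"claw":{"type":"number"}},"required":["xyz","delta_rot"]}

```bash
ls; mkdir -p pics; python3 - <<'E'
from station import env
import cv2,numpy as np
for n in("side","top"):
    c=env.capture(n); cv2.imwrite(f"pics/{n}0.png",c["frame"]); print(n,c["fovy"],c["cx"],c["cy"],{k:v for k,v in c.items() if k not in("frame",)})
print(env.get_state())
E
```

```text
pics
side 50.53734446003304 312.5403372488863 193.24076540557022 {'fovy': 50.53734446003304, 'cx': 312.5403372488863, 'cy': 193.24076540557022, 'world_from_camera': array([[-0.98781579,  0.11153944, -0.10853071,  0.45883884],
       [-0.15547751, -0.67666643,  0.71968693,  1.19056795],
       [ 0.00683439,  0.7277922 ,  0.68576366,  1.15523836],
       [ 0.        ,  0.        ,  0.        ,  1.        ]])}
top 54.153958723534004 323.8981218412416 203.04596160309228 {'fovy': 54.153958723534004, 'cx': 323.8981218412416, 'cy': 203.04596160309228, 'world_from_camera': array([[-0.02305815,  0.99561608, -0.0906474 ,  0.52102362],
       [-0.99958715, -0.02451448, -0.01498538,  0.06857193],
       [-0.01714186,  0.09026444,  0.9957703 ,  1.24410894],
       [ 0.        ,  0.        ,  0.        ,  1.        ]])}
{'time_s': 0.1, 'joints': array([-1.06093135e+00,  3.59339529e-01,  1.11365715e-02, -2.54446154e-04,
       -1.22407047e+00, -2.88121213e-01]), 'dq': array([ 8.60708387e-04, -2.84408823e-03,  1.32618600e-03,  1.97063129e-05,
        1.28039326e-03,  1.29341573e-03]), 'tau': array([-1.52602523e-03, -5.84161627e+01,  2.93753922e+01,  7.01563016e+00,
        1.02089092e-02, -5.86964052e-05]), 'ee_pos': array([ 0.14833962, -0.65808785,  0.24270434]), 'ee_rot': array([-1.96131866e+00, -2.45250964e+00, -1.22199542e-03]), 'contact_force': array([ 0.31075232, -0.04558646,  0.06748181]), 'ft_torque': array([ 0.00342816, -0.02245347, -0.00428253]), 'grip_width': 1.0004498069118466}
```

View pics/top0.png

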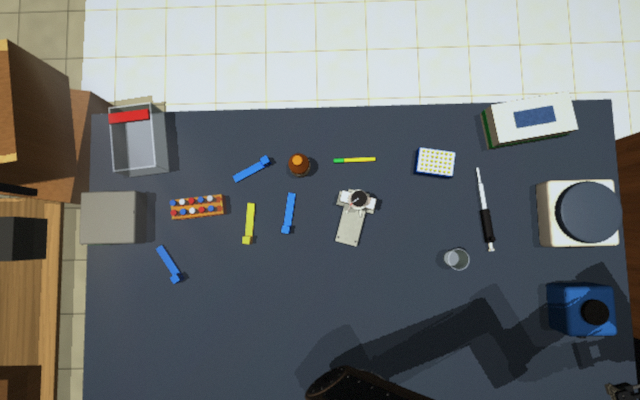

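View pics/side0.png

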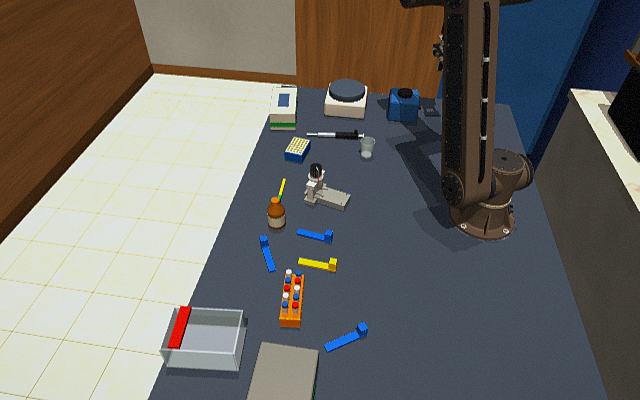

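The top view shows three blue bars, with grip blocks near (286,231), (176,279) and (267,160). The gauge is at (355,215) and its cap at (358,198). I'll zoom in for pixel measurements.

```bash
cat > h.py <<'E'
import numpy as np,cv2
from station import env
def cal(c):
    f=200/np.tan(np.radians(c["fovy"]/2)); return f,c["cx"],c["cy"],c["world_from_camera"]
def ray(c,u,v):
    f,cx,cy,T=cal(c); d=T[:3,:3]@np.array([(u-cx)/f,-(v-cy)/f,-1]); return T[:3,3],d
def at(c,u,v,z):
    o,d=ray(c,u,v); return o+d*(z-o[2])/d[2]
def px(c,p):
    f,cx,cy,T=cal(c); q=T[:3,:3].T@(np.array(p)-T[:3,3]); return cx-f*q[0]/q[2], cy+f*q[1]/q[2]
def crop(c,u0,v0,w,h,s): 
    return cv2.resize(c["frame"][v0:v0+h,u0:u0+w],None,fx=s,fy=s,interpolation=cv2.INTER_CUBIC)
E
python3 - <<'E'
from h import *
t=env.capture("top"); s=env.capture("side")
a=crop(t,270,180,120,75,6); b=crop(s,285,155,100,95,6)
for im,u0,v0 in((a,270,180),(b,285,155)):
    for k in range(0,im.shape[1],60): cv2.putText(im,str(u0+k//6),(k,8),0,.3,(255,255,255)); cv2.line(im,(k,10),(k,14),(255,255,255))
    for k in range(0,im.shape[0],60): cv2.putText(im,str(v0+k//6),(0,k+3),0,.3,(255,255,255)); cv2.line(im,(20,k),(24,k),(255,255,255))
cv2.imwrite("pics/a1.png",a); cv2.imwrite("pics/b1.png",b)
E
```

```text
(no output)
```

View pics/a1.png

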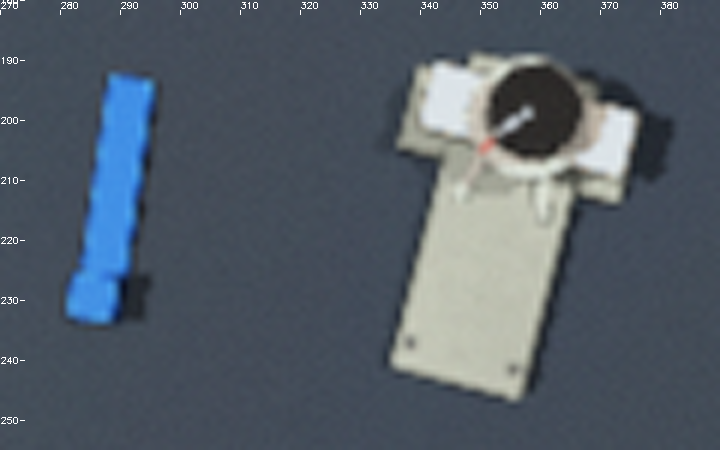

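View pics/b1.png

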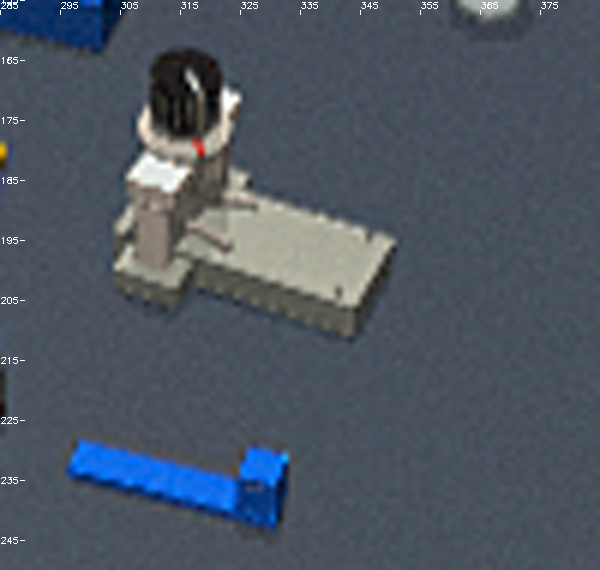

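```bash
cat > fit.py <<'E'
from h import *
from scipy.optimize import least_squares
def R(a): return np.array([[np.cos(a),-np.sin(a)],[np.sin(a),np.cos(a)]])
def box(x0,x1,y0,y1,z0,z1): return np.array([[x,y,z] for x in(x0,x1) for y in(y0,y1) for z in(z0,z1)])
def barmask(c,p,z0=0,S=8):
    im=np.zeros((400*S//4,640*S//4),np.uint8)  # 2x
    k=S//4
    # bar frame origin = grip point projected on underside
    for b in(box(-.012,.118,-.012,.012,0,.010),box(-.012,.012,-.012,.012,0,.042)):
        w=b.copy(); w[:,:2]=b[:,:2]@R(p[2]).T+p[:2]; w[:,2]+=z0
        q=np.array([px(c,a) for a in w]); h=cv2.convexHull(((q+.5)*k*16-8).round().astype(np.int32))
        cv2.fillConvexPoly(im,h,255,cv2.LINE_AA,4)
    return cv2.resize(im,(640,400),interpolation=cv2.INTER_AREA)/255.
def blue(c):
    f=c["frame"].astype(float); return np.clip((f[...,0]-f[...,2]-50)/110.,0,1)
def fitbar(cs,rois,p0,z0=0):
    from scipy.optimize import minimize
    def cost(p):
        e=0
        for c,(u0,v0,u1,v1) in zip(cs,rois):
            m=blue(c)[v0:v1,u0:u1]; g=cv2.GaussianBlur(barmask(c,p,z0),(0,0),1)[v0:v1,u0:u1]; e+=((cv2.GaussianBlur(m,(0,0),.8)-g)**2).sum()
        return e
    r=minimize(cost,p0,method="Nelder-Mead",options=dict(initial_simplex=np.array(p0)+np.vstack([np.zeros(3),np.diag([.008,.008,.06])]),xatol=1e-5,fatol=1e-3))
    return r.x,r.fun
E
python3 - <<'E'
from fit import *
t=env.capture("top"); s=env.capture("side")
g=at(t,284.5,230,.042); tip=at(t,292,193,.01); print(g,tip)
p0=[g[0],g[1],np.arctan2(*(tip-g)[1::-1])]
RT=(272,182,305,242); RS=(290,222,340,250)
print("both",fitbar([t,s],[RT,RS],p0)); print("top",fitbar([t],[RT],p0)); print("side",fitbar([s],[RS],p0))
o=-.42
T=[((-.135,.035,.03),(270+392/6,180+367/6)),((-.135,-.035,.03),(270+520/6,180+400/6)),((0,0,.147),(270+536/6,180+110/6)),((-.017,.052,.095),(270+420/6,180+130/6)),((-.017,-.052,.095),(270+624/6,180+180/6)),((.017,-.052,.095),(270+638/6,180+108/6))]
Sd=[((-.135,.035,.03),(285+353/6,155+307/6)),((-.135,-.035,.03),(285+395/6,155+240/6)),((-.135,.035,0),(285+353/6,155+338/6)),((0,.0,.147),(285+186/6,155+65/6)),((.017,.052,.095),(285+130/6,155+182/6)),((-.017,.052,.095),(285+172/6,155+192/6))]
def res(p,L):
    e=[]
    for c,l in L:
        for a,q in l:
            w=np.r_[R(p[2])@a[:2]+p[:2],a[2]]; e.append(np.array(px(c,w))-np.array(q)-o)
    return np.array(e)
for L in([(t,T),(s,Sd)],[(t,T)],[(s,Sd)]):
    r=least_squares(lambda p:res(p,L).ravel(),[.68,-.03,-.2],loss="soft_l1"); print(r.x); print(res(r.x,L).round(1).tolist())
E
```

```text
[0.55031664 0.20958804 0.042     ] [0.66793081 0.18781715 0.01      ]
both (array([ 0.55247665,  0.20874916, -0.16894776]), np.float64(48.916502660747064))
top (array([ 0.55317706,  0.2094304 , -0.1690791 ]), np.float64(13.571747284162946))
side (array([ 0.5511639 ,  0.20555548, -0.15048493]), np.float64(28.996255897069336))
[ 0.63268246 -0.01355227 -0.27096028]
[[-0.2, 0.6], [0.5, 0.7], [-0.1, 0.1], [-0.5, -0.1], [-0.2, 0.1], [0.2, 1.0], [0.0, -0.4], [-0.4, -0.8], [-0.4, -0.0], [-0.7, 0.9], [-1.4, -1.1], [-0.1, -0.2]]
[ 0.63383961 -0.01386638 -0.27246053]
[[-0.2, 0.2], [0.5, 0.3], [0.0, -0.3], [-0.5, -0.5], [-0.1, -0.2], [0.3, 0.6]]
[ 0.63019288 -0.01326167 -0.28476921]
[[0.4, -0.0], [0.2, -0.4], [-0.1, 0.4], [-0.1, 1.0], [-0.9, -1.0], [0.3, -0.0]]
```

Request:
servo_tool --xyz '[[0,0,0],[0,0,0],[0,0,0],[5.7,1.5,0],[5.7,1.5,0],[5.7,1.5,0],[5.7,1.5,0],[5.7,1.5,0],[5.7,1.5,0],[5.7,1.5,0],[5.7,1.5,0],[5.7,1.5,0]]' --delta_rot '[[0,0,0.13],[0,0,0.13],[0,0,0.13],[0,0,0],[0,0,0],[0,0,0],[0,0,0],[0,0,0],[0,0,0],[0,0,0],[0,0,0],[0,0,0]]' --claw 6

```text
time_s: 1.8
ee_pos: [0.3679, -0.1735, 0.2441]
ee_rot: [2.399, 2.026, 0.002]
contact_force: [1.6, -0.9, 0.3]
grip_width: 0.685
```

Request:
servo_tool --xyz '[[5.7,1.5,0],[5.7,1.5,0],[5.7,1.5,0],[5.7,1.5,1],[5.7,1.5,2],[5.0,1.5,2.5],[0,0,2],[0,0,0]]' --delta_rot '[[0,0,0],[0,0,0],[0,0,0],[0,0,0],[0,0,0],[0,0,0],[0,0,0],[0,0,0]]'

```text
time_s: 2.8
ee_pos: [0.5112, 0.1398, 0.1669]
ee_rot: [-2.399, -2.027, 0.006]
contact_force: [0.7, 0.5, -0.0]
grip_width: 0.681
```

```bash
cat > go.py <<'E'
from h import *
from scipy.spatial.transform import Rotation as Ro
def go(goal,phi=None):
    s=env.get_state(); M=Ro.from_rotvec(s["ee_rot"]).as_matrix(); ph=np.arctan2(M[1,0],M[0,0])
    d=np.array(goal)-s["ee_pos"]; 
    print("t",round(s["time_s"],2),"tcp",s["ee_pos"].round(4),"phi",round(ph,3),"tilt",M[:2,2].round(4),"q",s["joints"].round(2),"F",s["contact_force"].round(1),"gw",round(s["grip_width"],3))
    out={"now_cm":(M.T@d*100).round(2)}
    if phi is not None:
        a=(phi-ph+np.pi/2)%np.pi-np.pi/2; out["turn_tool"]=round(-a,3)
        out["afterturn_cm"]=((M@Ro.from_rotvec([0,0,-a]).as_matrix()).T@d*100).round(2)
    print(out)
E
python3 -c "
from go import *
go([.5525,.2087,.026],1.402)"
```

```text
t 2.8 tcp [0.5112 0.1398 0.1669] phi 1.403 tilt [-0.0033 -0.0021] q [ 0.64  0.19 -0.41 -0.   -0.97 -2.38] F [ 0.7  0.5 -0. ] gw 0.681
{'now_cm': array([ 7.52,  2.96, 14.06]), 'turn_tool': np.float64(0.001), 'afterturn_cm': array([ 7.52,  2.95, 14.06])}
```

Request:
servo_tool --xyz '[[3.8,1.5,4],[3.7,1.5,4],[0,0,3],[0,0,0]]' --delta_rot '[[0,0,0],[0,0,0],[0,0,0],[0,0,0]]'

```text
time_s: 3.3
ee_pos: [0.5534, 0.2077, 0.0574]
ee_rot: [-2.401, -2.026, 0.006]
contact_force: [0.0, 0.3, -0.2]
grip_width: 0.681
```

```bash
python3 -c "
from go import *
go([.5525,.2087,.026],1.402)
c=env.capture('top');s=env.capture('side')
import cv2
cv2.imwrite('pics/g.png',np.hstack([crop(c,255,170,70,80,5),crop(s,290,195,80,80,5)]))"
```

```text
t 3.3 tcp [0.5534 0.2077 0.0574] phi 1.402 tilt [-0.003  -0.0023] q [ 0.69  0.41 -0.39 -0.   -0.77 -2.43] F [ 0.   0.3 -0.2] gw 0.681
{'now_cm': array([ 0.09, -0.1 ,  3.14]), 'turn_tool': np.float64(0.0), 'afterturn_cm': array([ 0.09, -0.1 ,  3.14])}
```

View pics/g.png

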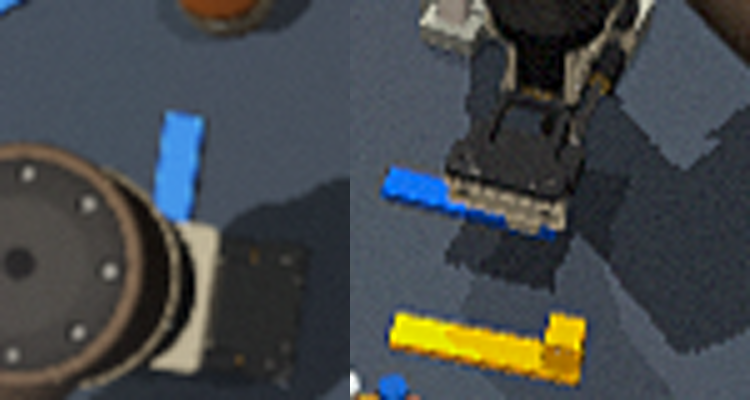

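The fingers straddle the blue block: the near finger is in front of it in the side view, and the bar comes out centred in the top view. I'll descend and close.

Request:
servo_tool --xyz '[[0.1,-0.1,1.6],[0,0,1.6],[0,0,0]]' --delta_rot '[[0,0,0],[0,0,0],[0,0,0]]'

```text
time_s: 3.78
ee_pos: [0.5527, 0.2093, 0.0254]
ee_rot: [-2.4, -2.026, 0.004]
contact_force: [-0.0, -0.3, 0.4]
grip_width: 0.685
```

Request:
servo_tool --xyz '[[0,0,0],[0,0,0],[0,0,0],[0,0,0],[0,0,0],[0,0,0]]' --delta_rot '[[0,0,0],[0,0,0],[0,0,0],[0,0,0],[0,0,0],[0,0,0]]' --claw 0

```text
time_s: 4.53
ee_pos: [0.5536, 0.21, 0.0268]
ee_rot: [2.4, 2.027, 0.0]
contact_force: [-1.1, 0.2, 3.1]
grip_width: 0.273
```

Request:
servo_tool --xyz '[[0,0,-4],[0,0,-4],[0,0,0],[0,0,0]]' --delta_rot '[[0,0,0],[0,0,0],[0,0,0],[0,0,0]]'

```text
time_s: 5.03
ee_pos: [0.5531, 0.2098, 0.1062]
ee_rot: [-2.4, -2.026, 0.0]
contact_force: [-0.8, -0.5, -1.0]
grip_width: 0.267
```

```bash
python3 - <<'E'
from go import *
g=np.array([.6330,-.0137]); a=-.272; u=np.array([np.cos(a),np.sin(a)])
for x,z in((-.19,.104),(-.19,.056)): go([*(g+u*x),z],a+np.pi/2)
E
```

```text
t 5.03 tcp [0.5531 0.2098 0.1062] phi 1.402 tilt [-0.0005  0.0002] q [ 0.69  0.35 -0.35 -0.   -0.87 -2.43] F [-0.8 -0.5 -1. ] gw 0.267
{'now_cm': array([-18.73,  -7.28,   0.22]), 'turn_tool': np.float64(0.103), 'afterturn_cm': array([-19.39,  -5.3 ,   0.22])}
t 5.03 tcp [0.5531 0.2098 0.1062] phi 1.402 tilt [-0.0005  0.0002] q [ 0.69  0.35 -0.35 -0.   -0.87 -2.43] F [-0.8 -0.5 -1. ] gw 0.267
{'now_cm': array([-18.73,  -7.27,   5.02]), 'turn_tool': np.float64(0.103), 'afterturn_cm': array([-19.39,  -5.3 ,   5.02])}
```

Request:
servo_tool --xyz '[[0,0,0],[-4.8,-1.3,0],[-4.8,-1.3,0],[-4.8,-1.3,0],[-5,-1.4,0],[0,0,0],[0,0,0],[0,0,0]]' --delta_rot '[[0,0,0.103],[0,0,0],[0,0,0],[0,0,0],[0,0,0],[0,0,0],[0,0,0],[0,0,0]]'

```text
time_s: 6.02
ee_pos: [0.4509, 0.0378, 0.1061]
ee_rot: [-2.501, -1.901, 0.001]
contact_force: [-0.3, -0.1, -0.9]
grip_width: 0.273
```

```bash
python3 - <<'E'
from go import *
from fit import fitbar,R
c=env.capture('top');s=env.capture('side')
g=np.array([.6330,-.0137]); a=-.272; u=np.array([np.cos(a),np.sin(a)])
for x,z in((-.165,.0575),): go([*(g+u*x),z],a+np.pi/2)
st=env.get_state(); z0=st["ee_pos"][2]-.0268; p0=[*st["ee_pos"][:2],a]
for cs,r in(([c],[(320,170,380,260)]),([s],[(290,150,390,250)])): 
    p,f=fitbar(cs,r,p0,z0); print(p.round(4),f,"gauge frame",R(-a)@(p[:2]-g))
cv2.imwrite('pics/h.png',np.hstack([crop(c,315,170,75,80,5),crop(s,290,150,80,80,5)]))
E
```

```text
t 6.12 tcp [0.4509 0.0378 0.1062] phi 1.3 tilt [-0.0005 -0.0003] q [ 0.52  0.14 -0.65  0.   -0.79 -2.36] F [ 0.8 -0.  -1. ] gw 0.271
{'now_cm': array([-0.07,  2.43,  4.87]), 'turn_tool': np.float64(0.002), 'afterturn_cm': array([-0.07,  2.43,  4.87])}
[ 0.4477  0.0359 -0.24  ] 109.59462524485994 gauge frame [-0.19184737 -0.00203489]
[ 0.4564  0.0298 -0.2332] 187.77916182593037 gauge frame [-0.18180217 -0.00550074]
```

View pics/h.png

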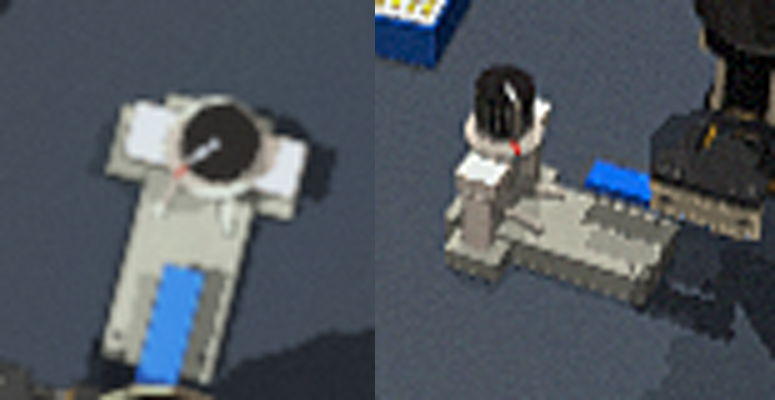

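Request:
servo_tool --xyz '[[-0.1,0.6,1.6],[0,0.6,1.6],[0,0.8,1.2],[0,0,0]]' --delta_rot '[[0,0,0],[0,0,0],[0,0,0],[0,0,0]]'

```text
time_s: 6.62
ee_pos: [0.4696, 0.0309, 0.0616]
ee_rot: [-2.501, -1.9, 0.003]
contact_force: [-0.3, -0.4, -1.1]
grip_width: 0.273
```

```bash
python3 - <<'E'
from go import *
from fit import R,blue
c=env.capture('top');s=env.capture('side')
g=np.array([.6330,-.0137]); a=-.272; u=np.array([np.cos(a),np.sin(a)]); n=np.array([-u[1],u[0]])
go([*(g+u*-.165),.0568],a+np.pi/2)
zb=env.get_state()["ee_pos"][2]-.0268+.010
# rectified patches in gauge frame at bar-top height and bed height
f=c["frame"]
for nm,z in(("bar",zb),("bed",.03)):
    xs=np.arange(-.14,-.03,.0005); ys=np.arange(-.06,.06,.0005)
    X,Y=np.meshgrid(xs,ys,indexing="ij"); W=g[:,None,None]+u[:,None,None]*X+n[:,None,None]*Y
    P=np.array([[px(c,[W[0,i,j],W[1,i,j],z]) for j in range(len(ys))] for i in range(len(xs))]).astype(np.float32)
    im=cv2.remap(f,P[...,0],P[...,1],cv2.INTER_LINEAR).astype(float)
    if nm=="bar":
        b=(im[...,0]-im[...,2])>70
        for i in range(0,len(xs),16):
            k=np.where(b[i])[0]; 
            if len(k)>20: print("bar x",round(xs[i],3),"y",ys[k[0]].round(4),ys[k[-1]].round(4),"mid",(ys[k].mean()).round(4))
        k=np.where(b[:,len(ys)//2])[0]; print("tip x",xs[k[-1]])
    else:
        gr=im[...,2]  # red channel: bed light
        for i in range(10,len(xs),24):
            k=np.where(gr[i]>115)[0]
            if len(k): print("bed x",round(xs[i],3),"y",ys[k[0]].round(4),ys[k[-1]].round(4),((ys[k[0]]+ys[k[-1]])/2).round(4))
cv2.imwrite('pics/i.png',np.hstack([crop(c,325,175,60,75,6),crop(s,300,155,65,75,6)]))
E
```

```text
t 6.72 tcp [0.4696 0.031  0.0626] phi 1.3 tilt [-0.0004 -0.0003] q [ 0.49  0.23 -0.66  0.   -0.68 -2.33] F [ 0.4  0.2 -0.3] gw 0.272
{'now_cm': array([0.08, 0.44, 0.58]), 'turn_tool': np.float64(0.001), 'afterturn_cm': array([0.08, 0.44, 0.58])}
bar x -0.108 y -0.0125 0.011 mid -0.0007
bar x -0.1 y -0.013 0.0115 mid -0.0007
bar x -0.092 y -0.013 0.011 mid -0.001
bar x -0.084 y -0.013 0.011 mid -0.001
bar x -0.076 y -0.0135 0.011 mid -0.0012
bar x -0.068 y -0.013 0.011 mid -0.001
bar x -0.06 y -0.0135 0.0105 mid -0.0015
bar x -0.052 y -0.011 0.0075 mid -0.0017
tip x -0.051499999999999935
bed x -0.135 y -0.033 0.034 0.0005
bed x -0.123 y 0.008 0.0315 0.0198
bed x -0.111 y -0.029 0.035 0.003
bed x -0.099 y -0.033 0.0355 0.0013
bed x -0.087 y -0.033 0.0355 0.0013
bed x -0.075 y -0.0335 0.0355 0.001
bed x -0.063 y -0.0335 0.0355 0.001
bed x -0.051 y -0.0335 0.0355 0.001
bed x -0.039 y -0.034 0.0355 0.0008
```

View pics/i.png

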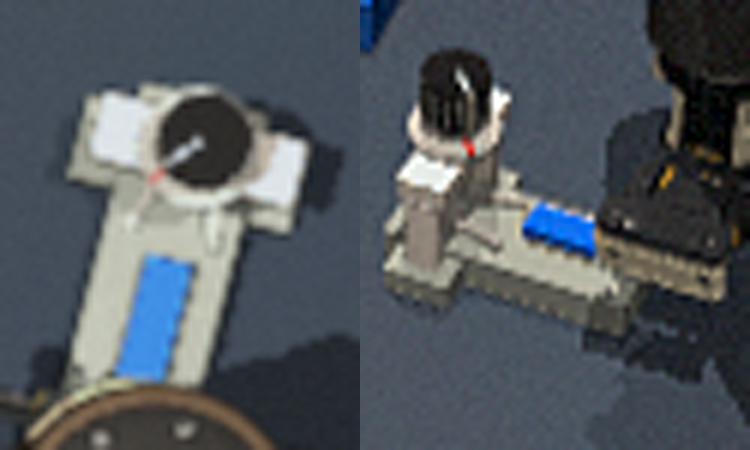

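Request:
servo_tool --xyz '[[0.15,0.2,0.2],[0,0,0.25],[0,0,0]]' --delta_rot '[[0,0,-0.012],[0,0,0],[0,0,0]]'

```text
time_s: 7.1
ee_pos: [0.4718, 0.0319, 0.0581]
ee_rot: [-2.49, -1.916, -0.0]
contact_force: [-0.1, 0.4, -0.4]
grip_width: 0.271
```

Request:
servo_tool --xyz '[[0,0.6,0.05],[0,0.6,0],[0,0.6,0],[0,0.6,0],[0,0,0]]' --delta_rot '[[0,0,0],[0,0,0],[0,0,0],[0,0,0],[0,0,0]]'

```text
time_s: 7.72
ee_pos: [0.4955, 0.0256, 0.0575]
ee_rot: [2.49, 1.915, -0.0]
contact_force: [-0.3, 0.3, -0.8]
grip_width: 0.272
```

```bash
python3 - <<'E'
from go import *
g=np.array([.6330,-.0137]); a=-.272; u=np.array([np.cos(a),np.sin(a)])
go([*(g+u*-.103),.0568],a+np.pi/2)
E
```

```text
t 7.72 tcp [0.4955 0.0256 0.0575] phi 1.311 tilt [-0. -0.] q [ 0.45  0.28 -0.61  0.   -0.69 -2.28] F [-0.3  0.3 -0.8] gw 0.272
{'now_cm': array([-0.14,  4.  ,  0.07]), 'turn_tool': np.float64(0.012), 'afterturn_cm': array([-0.09,  4.  ,  0.07])}
```

Request:
servo_tool --xyz '[[0,0.5,0],[0,0.5,0],[0,0,0]]' --delta_rot '[[0,0,0],[0,0,0],[0,0,0]]'

```text
time_s: 8.1
ee_pos: [0.505, 0.023, 0.0575]
ee_rot: [2.49, 1.915, -0.0]
contact_force: [0.1, -0.0, -0.8]
grip_width: 0.275
```

Request:
servo_tool --xyz '[[0,0.5,0],[0,0.5,0],[0,0,0]]' --delta_rot '[[0,0,0],[0,0,0],[0,0,0]]'

```text
time_s: 8.48
ee_pos: [0.5148, 0.0204, 0.0575]
ee_rot: [2.49, 1.915, 0.0]
contact_force: [0.3, -1.9, -1.1]
grip_width: 0.274
```

Request:
servo_tool --xyz '[[0,0.5,0],[0,0.5,0],[0,0,0]]' --delta_rot '[[0,0,0],[0,0,0],[0,0,0]]'

```text
time_s: 8.85
ee_pos: [0.5245, 0.0179, 0.0575]
ee_rot: [2.49, 1.915, 0.0]
contact_force: [1.3, -3.1, -0.6]
grip_width: 0.272
```

Request:
servo_tool --xyz '[[-0.05,0,0.05],[0,0.3,0],[0,0,0]]' --delta_rot '[[0,0,0.008],[0,0,0],[0,0,0]]'

```text
time_s: 9.22
ee_pos: [0.5273, 0.017, 0.0572]
ee_rot: [2.497, 1.906, 0.001]
contact_force: [-0.5, -0.5, -0.0]
grip_width: 0.273
```

Request:
servo_tool --xyz '[[0,0.3,0],[0,0,0]]' --delta_rot '[[0,0,0],[0,0,0]]'

```text
time_s: 9.48
ee_pos: [0.53, 0.016, 0.0571]
ee_rot: [2.497, 1.906, 0.0]
contact_force: [0.1, 0.3, -0.3]
grip_width: 0.273
```

Request:
servo_tool --xyz '[[0,0.15,0],[0,0,0]]' --delta_rot '[[0,0,0],[0,0,0]]'

```text
time_s: 9.72
ee_pos: [0.5313, 0.0155, 0.0571]
ee_rot: [2.498, 1.906, 0.0]
contact_force: [-0.5, 0.5, 0.1]
grip_width: 0.273
```

Request:
servo_tool --xyz '[[0,0.1,0],[0,0,0]]' --delta_rot '[[0,0,0],[0,0,0]]'

```text
time_s: 9.98
ee_pos: [0.5322, 0.0153, 0.0571]
ee_rot: [2.498, 1.906, 0.0]
contact_force: [-0.7, -0.5, -1.2]
grip_width: 0.271
```

Request:
servo_tool --xyz '[[0,0.1,0],[0,0,0]]' --delta_rot '[[0,0,0],[0,0,0]]'

```text
time_s: 10.22
ee_pos: [0.5332, 0.015, 0.0571]
ee_rot: [2.498, 1.906, 0.0]
contact_force: [0.1, 0.1, -0.9]
grip_width: 0.268
```

Request:
servo_tool --xyz '[[0,0.1,0],[0,0,0]]' --delta_rot '[[0,0,0],[0,0,0]]'

```text
time_s: 10.48
ee_pos: [0.5342, 0.0148, 0.0571]
ee_rot: [2.498, 1.906, 0.0]
contact_force: [-0.6, -0.5, -0.4]
grip_width: 0.275
```

Request:
servo_tool --xyz '[[0,0.1,0],[0,0,0]]' --delta_rot '[[0,0,0],[0,0,0]]'

```text
time_s: 10.72
ee_pos: [0.5349, 0.0145, 0.057]
ee_rot: [-2.498, -1.906, 0.0]
contact_force: [-1.7, -0.2, -0.7]
grip_width: 0.272
```

Request:
servo_tool --xyz '[[0,0.1,0],[0,0,0]]' --delta_rot '[[0,0,0],[0,0,0]]'

```text
time_s: 10.98
ee_pos: [0.5349, 0.0142, 0.0568]
ee_rot: [-2.497, -1.905, 0.003]
contact_force: [-4.2, 2.7, 1.3]
grip_width: 0.277
```

Request:
servo_tool --xyz '[[0,0.08,0],[0,0,0]]' --delta_rot '[[0,0,0],[0,0,0]]'

```text
time_s: 11.22
ee_pos: [0.5349, 0.014, 0.0567]
ee_rot: [-2.497, -1.904, 0.004]
contact_force: [-6.8, 4.6, 4.1]
grip_width: 0.271
```

Request:
servo_tool --xyz '[[0,0,0],[0,0,0]]' --delta_rot '[[0,0,0],[0,0,0]]'

```text
time_s: 11.48
ee_pos: [0.5349, 0.014, 0.0568]
ee_rot: [-2.497, -1.904, 0.004]
contact_force: [-7.8, 4.1, 3.4]
grip_width: 0.276
```

Request:
servo_tool --xyz '[[0,-0.1,-0.03],[0,0,0]]' --delta_rot '[[0,0,0],[0,0,0]]'

```text
time_s: 11.72
ee_pos: [0.5349, 0.0141, 0.0571]
ee_rot: [-2.497, -1.905, 0.002]
contact_force: [-4.4, 1.7, 0.2]
grip_width: 0.274
```

Request:
servo_tool --xyz '[[0,0,0],[0,0,0],[0,0,0]]' --delta_rot '[[0,0,0],[0,0,0],[0,0,0]]' --claw 4.5

```text
time_s: 12.1
ee_pos: [0.5363, 0.0144, 0.0576]
ee_rot: [2.497, 1.906, 0.001]
contact_force: [-0.6, 0.4, 0.7]
grip_width: 0.495
```

Request:
servo_tool --xyz '[[0,0,-2],[0,0,-3],[0,0,-5],[0,0,-5],[0,0,0]]' --delta_rot '[[0,0,0],[0,0,0],[0,0,0],[0,0,0],[0,0,0]]'

```text
time_s: 12.72
ee_pos: [0.5383, 0.0149, 0.2119]
ee_rot: [2.494, 1.904, 0.013]
contact_force: [-0.8, 0.2, -0.6]
grip_width: 0.515
```

```bash
python3 - <<'E'
from go import *
from fit import fitbar,R
g=np.array([.6330,-.0137]); a=-.272
go([*g,.215],a+np.pi/2)
c=env.capture('side');t=env.capture('top')
cv2.imwrite('pics/j.png',np.hstack([crop(t,325,170,60,75,6),crop(c,300,155,65,75,6)]))
E
```

```text
t 12.72 tcp [0.5383 0.0149 0.2119] phi 1.304 tilt [0.0084 0.0022] q [ 0.39  0.15 -0.34  0.   -1.07 -2.23] F [-0.8  0.2 -0.6] gw 0.515
{'now_cm': array([-0.26,  9.89, -0.23]), 'turn_tool': np.float64(0.005), 'afterturn_cm': array([-0.21,  9.89, -0.23])}
```

View pics/j.png

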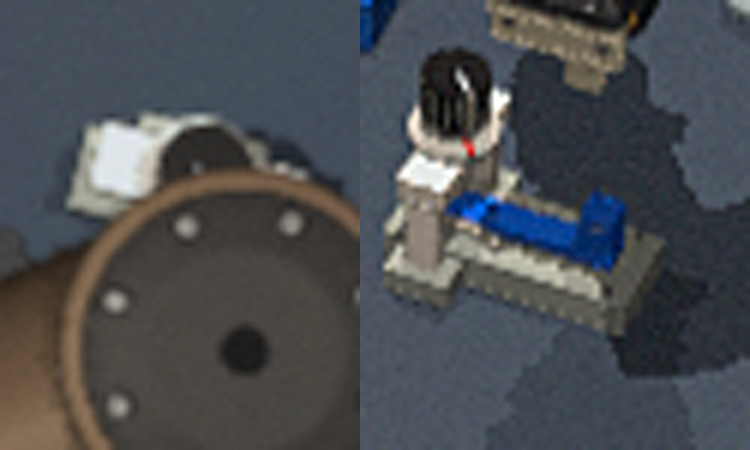

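The side view shows the bar lying between the rails, with its block at crop px (602,230). Its seating position gives a gauge origin of about (0.634,-0.0135), which agrees with my fit. Next I'll move over the cap and unwind the wrist so that one long clockwise turn is possible.

Request:
servo_tool --xyz '[[-0.1,5,0],[-0.1,5,0],[0,0,0],[0,0,0],[0,0,0],[0,0,0],[0,0,0],[0,0,0],[0,0,0],[0,0,0],[0,0,0],[0,0,0]]' --delta_rot '[[0,0,0],[0,0,0],[0,0,-0.185],[0,0,-0.185],[0,0,-0.185],[0,0,-0.185],[0,0,-0.185],[0,0,-0.185],[0,0,-0.185],[0,0,-0.185],[0,0,-0.185],[0,0,-0.185]]' --claw 7

```text
time_s: 14.32
ee_pos: [0.6309, -0.0142, 0.2052]
ee_rot: [0.028, -3.138, 0.001]
contact_force: [0.1, -0.2, 0.3]
grip_width: 0.802
```

Request:
servo_tool --xyz '[[0,0,0],[0,0,0],[0,0,0],[0,0,0],[0,0,0],[0,0,0],[0,0,0],[0,0,0],[0,0,0],[0,0,0],[0,0,0],[0,0,0]]' --delta_rot '[[0,0,-0.185],[0,0,-0.185],[0,0,-0.185],[0,0,-0.185],[0,0,-0.185],[0,0,-0.185],[0,0,-0.185],[0,0,-0.185],[0,0,-0.185],[0,0,-0.185],[0,0,-0.185],[0,0,-0.185]]'

```text
time_s: 15.82
ee_pos: [0.631, -0.0142, 0.2052]
ee_rot: [2.825, -1.371, -0.004]
contact_force: [-0.2, -0.2, 0.2]
grip_width: 0.801
```

Request:
servo_tool --xyz '[[0,0,0],[0,0,0],[0,0,0],[0,0,0],[0,0,0]]' --delta_rot '[[0,0,-0.185],[0,0,-0.185],[0,0,-0.185],[0,0,-0.185],[0,0,0]]'

```text
time_s: 16.45
ee_pos: [0.6311, -0.0142, 0.2056]
ee_rot: [3.129, -0.268, -0.004]
contact_force: [0.6, -0.5, 0.2]
grip_width: 0.798
```

```bash
python3 -c "
from go import *
go([.634,-.0135,.134])"
```

```text
t 16.45 tcp [ 0.6311 -0.0142  0.2056] phi -0.171 tilt [-0.0027 -0.0006] q [ 0.29  0.31 -0.14 -0.   -1.12  2.68] F [ 0.6 -0.5  0.2] gw 0.798
{'now_cm': array([ 0.3 , -0.12,  7.16])}
```

Request:
servo_tool --xyz '[[0.3,-0.1,3.5],[0,0,3.9],[0,0,0],[0,0,0]]' --delta_rot '[[0,0,0],[0,0,0],[0,0,0],[0,0,0]]'

```text
time_s: 16.95
ee_pos: [0.6355, -0.0136, 0.1343]
ee_rot: [3.13, -0.268, 0.001]
contact_force: [-0.2, -0.9, -0.0]
grip_width: 0.798
```

Request:
servo_tool --xyz '[[0,0,0],[0,0,0],[0,0,0],[0,0,0],[0,0,0],[0,0,0]]' --delta_rot '[[0,0,0],[0,0,0],[0,0,0],[0,0,0],[0,0,0],[0,0,0]]' --claw 0

```text
time_s: 17.7
ee_pos: [0.6334, -0.0133, 0.134]
ee_rot: [-3.13, 0.267, 0.003]
contact_force: [-7.2, 2.7, 7.9]
grip_width: 0.497
```

```bash
python3 -c "
from go import *
go([.634,-.0135,.131]); print(env.get_state()['ft_torque'])"
```

```text
t 17.7 tcp [ 0.6334 -0.0133  0.134 ] phi -0.17 tilt [-0.0021  0.0003] q [ 0.29  0.38 -0.22 -0.   -0.97  2.69] F [-7.2  2.7  7.9] gw 0.497
{'now_cm': array([0.06, 0.01, 0.3 ])}
[ 0.86077073  2.58568172 -0.09877916]
```

Request:
servo_tool --xyz '[[-0.15,0,-0.1],[0,0,0]]' --delta_rot '[[0,0,0],[0,0,0]]'

```text
time_s: 17.95
ee_pos: [0.6332, -0.0133, 0.1341]
ee_rot: [-3.13, 0.267, 0.0]
contact_force: [1.0, 0.6, -2.0]
grip_width: 0.497
```

Request:
servo_tool --xyz '[[0,0,0],[0,0,0],[0,0,0],[0,0,0]]' --delta_rot '[[0,0,0.1],[0,0,0.1],[0,0,0.1],[0,0,0.1]]'

```text
time_s: 18.45
ee_pos: [0.6335, -0.0134, 0.1341]
ee_rot: [3.013, -0.887, -0.0]
contact_force: [0.5, -0.8, -3.6]
grip_width: 0.495
```

```bash
python3 -c "
from go import *
go([.634,-.0135,.134]); print(env.get_state()['ft_torque'])"
```

```text
t 18.45 tcp [ 0.6335 -0.0134  0.1341] phi -0.573 tilt [-0.0001 -0.0002] q [ 0.29  0.38 -0.22  0.   -0.97  2.28] F [ 0.5 -0.8 -3.6] gw 0.495
{'now_cm': array([ 0.05, -0.02,  0.01])}
[-0.37444088 -0.34073322  0.08209805]
```

Request:
servo_tool --xyz '[[0,0,0],[0,0,0],[0,0,0],[0,0,0]]' --delta_rot '[[0,0,0.1],[0,0,0.1],[0,0,0.1],[0,0,0.1]]'

```text
time_s: 18.95
ee_pos: [0.6337, -0.0136, 0.1341]
ee_rot: [2.777, -1.468, 0.001]
contact_force: [2.9, -1.9, -4.8]
grip_width: 0.497
```

```bash
python3 -c "
from go import *
go([.634,-.0135,.134]); print(env.get_state()['ft_torque'])
c=env.capture('side');t=env.capture('top')
cv2.imwrite('pics/k.png',np.hstack([crop(t,325,170,60,60,6),crop(c,295,155,45,60,6)]))"
```

```text
t 18.95 tcp [ 0.6337 -0.0136  0.1341] phi -0.973 tilt [ 0.0002 -0.0005] q [ 0.29  0.38 -0.22  0.   -0.97  1.88] F [ 2.9 -1.9 -4.8] gw 0.497
{'now_cm': array([ 0.  , -0.03,  0.01])}
[-0.86469987 -0.67532433  0.06859768]
```

View pics/k.png

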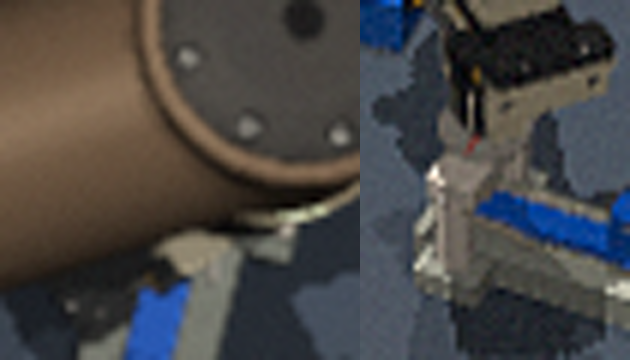

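```bash
cat > red.py <<'E'
from go import *
def red():
    go([.634,-.0135,.134]); print("tz",env.get_state()['ft_torque'][2].round(3))
    c=env.capture('side'); f=c["frame"][155:200,295:345].astype(float)
    w=np.clip(f[...,2]-1.5*np.maximum(f[...,0],f[...,1])-20,0,None)
    if w.sum()<20: print("no red"); return
    v,u=np.mgrid[155:200,295:345]; u=(u*w).sum()/w.sum(); v=(v*w).sum()/w.sum()
    p=at(c,u,v,.102)[:2]-[.634,-.0135]; print("red px",u.round(1),v.round(1),"w",w.sum(),"r",np.hypot(*p).round(4),"ang",np.arctan2(p[1],p[0]).round(3))
E
python3 -c "
from red import *
red()"
```

```text
t 19.05 tcp [ 0.6337 -0.0136  0.1342] phi -0.971 tilt [ 0.0003 -0.0003] q [ 0.29  0.38 -0.22  0.   -0.97  1.88] F [ 1.4 -2.6 -5.6] gw 0.498
{'now_cm': array([ 0.01, -0.03,  0.02])}
tz -0.053
red px 313.2 178.8 w 28.0 r 0.0198 ang 1.508
```

Request:
servo_tool --xyz '[[0,0,0.1],[0,0,0],[0,0,0]]' --delta_rot '[[0,0,0.1],[0,0,0.1],[0,0,0]]'

```text
time_s: 19.48
ee_pos: [0.6338, -0.0137, 0.134]
ee_rot: [-2.622, 1.731, -0.002]
contact_force: [2.1, -3.2, 1.7]
grip_width: 0.497
```

```bash
python3 -c "
from red import *
red()"
```

```text
t 19.48 tcp [ 0.6338 -0.0137  0.134 ] phi -1.167 tilt [ 0.001  -0.0005] q [ 0.29  0.38 -0.23  0.   -0.97  1.69] F [ 2.1 -3.2  1.7] gw 0.497
{'now_cm': array([-0.01, -0.02,  0.  ])}
tz -0.115
red px 311.6 178.5 w 66.0 r 0.0206 ang 1.194
```

Request:
servo_tool --xyz '[[0,0,0],[0,0,0],[0,0,0]]' --delta_rot '[[0,0,0.1],[0,0,0.1],[0,0,0]]'

```text
time_s: 19.9
ee_pos: [0.6338, -0.0139, 0.134]
ee_rot: [-2.436, 1.983, -0.002]
contact_force: [1.8, -4.8, 1.7]
grip_width: 0.498
```

```bash
python3 -c "
from red import *
red()"
```

```text
t 19.9 tcp [ 0.6338 -0.0139  0.134 ] phi -1.366 tilt [ 0.001  -0.0007] q [ 0.29  0.38 -0.23  0.   -0.97  1.49] F [ 1.8 -4.8  1.7] gw 0.498
{'now_cm': array([-0.03, -0.03,  0.  ])}
tz -0.088
red px 311.4 177.7 w 51.5 r 0.0178 ang 1.029
```

Request:
servo_tool --xyz '[[0.1,0,0],[0,0,0],[0,0,0]]' --delta_rot '[[0,0,0.1],[0,0,0.1],[0,0,0]]'

```text
time_s: 20.32
ee_pos: [0.6339, -0.0141, 0.134]
ee_rot: [-2.227, 2.215, -0.001]
contact_force: [-1.6, -1.7, 4.0]
grip_width: 0.494
```

```bash
cat >> red.py <<'E'
    T=[];J=[]
    for i in range(3):
        s=env.get_state(); T.append(s["ft_torque"][2]); J.append(s["tau"][5]); env.capture("side")
    print("tz",np.round(T,3),"tau6",np.round(J,4))
E
python3 -c "
from red import *
red()"
```

```text
t 20.32 tcp [ 0.6339 -0.0141  0.134 ] phi -1.565 tilt [0.0009 0.0002] q [ 0.29  0.38 -0.22  0.   -0.97  1.29] F [-1.6 -1.7  4. ] gw 0.494
{'now_cm': array([-0.06, -0.01, -0.  ])}
tz -0.045
red px 309.6 178.0 w 28.0 r 0.0236 ang 0.854
tz [-0.095 -0.044 -0.032] tau6 [-0.1687  0.1245  0.0769]
```

Request:
servo_tool --xyz '[[0,0,0],[0,0,0],[0,0,0]]' --delta_rot '[[0,0,0.1],[0,0,0.1],[0,0,0.1]]'

```text
time_s: 20.9
ee_pos: [0.6339, -0.0144, 0.134]
ee_rot: [-1.867, 2.526, -0.001]
contact_force: [-0.8, -2.0, 6.4]
grip_width: 0.495
```

```bash
python3 -c "
from red import *
red()"
```

```text
t 20.9 tcp [ 0.6339 -0.0144  0.134 ] phi -1.868 tilt [ 0.0008 -0.0002] q [ 0.28  0.38 -0.22  0.   -0.97  0.99] F [-0.8 -2.   6.4] gw 0.495
{'now_cm': array([-0.09,  0.01, -0.  ])}
tz 0.064
no red
```

Request:
servo_tool --xyz '[[0,0,-0.1],[0,0,0]]' --delta_rot '[[0,0,0.1],[0,0,0.1]]'

```text
time_s: 21.2
ee_pos: [0.6337, -0.0145, 0.1341]
ee_rot: [1.605, -2.7, 0.0]
contact_force: [1.8, -3.5, -0.1]
grip_width: 0.494
```

```bash
cat > tq.py <<'E'
from go import *
go([.634,-.0138,.134]); s=env.get_state(); print("tz",s['ft_torque'][2].round(3),"tau6",s["tau"][5].round(3))
E
python3 tq.py
```

```text
t 21.2 tcp [ 0.6337 -0.0145  0.1341] phi -2.069 tilt [ 0.     -0.0003] q [ 0.28  0.38 -0.22  0.   -0.97  0.79] F [ 1.8 -3.5 -0.1] gw 0.494
{'now_cm': array([-0.07,  0.01,  0.01])}
tz 0.081 tau6 1.237
```

Request:
servo_tool --xyz '[[0,0,0],[0,0,0]]' --delta_rot '[[0,0,0.1],[0,0,0.1]]'

```text
time_s: 21.45
ee_pos: [0.6336, -0.0146, 0.1341]
ee_rot: [1.328, -2.847, 0.001]
contact_force: [1.4, -4.5, -0.3]
grip_width: 0.497
```

```bash
python3 tq.py
```

```text
t 21.45 tcp [ 0.6336 -0.0146  0.1341] phi -2.269 tilt [-0.0002 -0.0005] q [ 0.28  0.38 -0.22  0.   -0.97  0.59] F [ 1.4 -4.5 -0.3] gw 0.497
{'now_cm': array([-0.09,  0.02,  0.01])}
tz 0.085 tau6 1.219
```

Request:
servo_tool --xyz '[[0,0,0],[0,0,0]]' --delta_rot '[[0,0,0.1],[0,0,0.1]]'

```text
time_s: 21.7
ee_pos: [0.6335, -0.0147, 0.1341]
ee_rot: [1.037, -2.965, 0.001]
contact_force: [1.2, -3.7, -0.4]
grip_width: 0.5
```

```bash
python3 tq.py
```

```text
t 21.7 tcp [ 0.6335 -0.0147  0.1341] phi -2.469 tilt [-0.0004 -0.0006] q [ 0.28  0.38 -0.22  0.   -0.97  0.39] F [ 1.2 -3.7 -0.4] gw 0.5
{'now_cm': array([-0.1 ,  0.04,  0.01])}
tz 0.061 tau6 1.219
```

Request:
servo_tool --xyz '[[0,0,0],[0,0,0]]' --delta_rot '[[0,0,0.1],[0,0,0.1]]'

```text
time_s: 21.95
ee_pos: [0.6334, -0.0148, 0.134]
ee_rot: [0.735, -3.053, 0.001]
contact_force: [1.0, -4.7, 0.7]
grip_width: 0.495
```

```bash
python3 tq.py
```

```text
t 21.95 tcp [ 0.6334 -0.0148  0.134 ] phi -2.669 tilt [-0.0007 -0.0006] q [ 0.28  0.38 -0.22  0.   -0.97  0.19] F [ 1.  -4.7  0.7] gw 0.495
{'now_cm': array([-0.1 ,  0.06,  0.  ])}
tz 0.09 tau6 1.197
```

Request:
servo_tool --xyz '[[0,0,0],[0,0,0]]' --delta_rot '[[0,0,0.1],[0,0,0.1]]'

```text
time_s: 22.2
ee_pos: [0.6332, -0.0149, 0.134]
ee_rot: [0.427, -3.111, 0.001]
contact_force: [0.4, -4.0, 2.0]
grip_width: 0.496
```

```bash
python3 tq.py
```

```text
t 22.2 tcp [ 0.6332 -0.0149  0.134 ] phi -2.869 tilt [-0.001  -0.0008] q [ 0.28  0.38 -0.22  0.   -0.97 -0.01] F [ 0.4 -4.   2. ] gw 0.496
{'now_cm': array([-0.11,  0.08,  0.  ])}
tz 0.223 tau6 1.116
```

Request:
servo_tool --xyz '[[0,0,0],[0,0,0]]' --delta_rot '[[0,0,0.1],[0,0,0.1]]'

```text
time_s: 22.45
ee_pos: [0.6331, -0.0149, 0.134]
ee_rot: [0.114, -3.138, 0.001]
contact_force: [-0.7, -5.0, 0.9]
grip_width: 0.493
```

```bash
python3 tq.py
```

```text
t 22.45 tcp [ 0.6331 -0.0149  0.134 ] phi -3.069 tilt [-0.0013 -0.0008] q [ 0.28  0.38 -0.22  0.   -0.97 -0.21] F [-0.7 -5.   0.9] gw 0.493
{'now_cm': array([-0.1,  0.1,  0. ])}
tz 0.253 tau6 1.072
```

Request:
servo_tool --xyz '[[0,0,0],[0,0,0],[0,0,0]]' --delta_rot '[[0,0,0.1],[0,0,0.1],[0,0,0.1]]'

```text
time_s: 22.82
ee_pos: [0.6328, -0.0148, 0.134]
ee_rot: [-0.356, -3.12, 0.002]
contact_force: [-1.1, -5.1, 1.5]
grip_width: 0.492
```

```bash
python3 tq.py
```

```text
t 22.82 tcp [ 0.6328 -0.0148  0.134 ] phi 2.914 tilt [-0.0017 -0.0008] q [ 0.28  0.38 -0.23  0.   -0.97 -0.51] F [-1.1 -5.1  1.5] gw 0.492
{'now_cm': array([-0.09,  0.13,  0.  ])}
tz 0.166 tau6 1.142
```

Request:
servo_tool --xyz '[[0,0,0],[0,0,0],[0,0,0]]' --delta_rot '[[0,0,0.1],[0,0,0.1],[0,0,0.1]]'

```text
time_s: 23.2
ee_pos: [0.6326, -0.0148, 0.1341]
ee_rot: [-0.818, -3.031, 0.002]
contact_force: [-2.2, -3.2, 2.8]
grip_width: 0.493
```

```bash
python3 tq.py
```

```text
t 23.2 tcp [ 0.6326 -0.0148  0.1341] phi 2.614 tilt [-0.002  -0.0007] q [ 0.28  0.38 -0.23  0.   -0.97 -0.81] F [-2.2 -3.2  2.8] gw 0.493
{'now_cm': array([-0.07,  0.15,  0.  ])}
tz 0.204 tau6 1.077
```

Request:
servo_tool --xyz '[[0,0,0],[0,0,0],[0,0,0],[0,0,0]]' --delta_rot '[[0,0,0],[0,0,0],[0,0,0],[0,0,0]]' --claw 7

```text
time_s: 23.7
ee_pos: [0.6336, -0.0141, 0.1343]
ee_rot: [-0.818, -3.033, -0.0]
contact_force: [-0.2, -0.3, 0.7]
grip_width: 0.792
```

Request:
servo_tool --xyz '[[0,0,-2],[0,0,-4],[0,0,-4],[5,-1.4,0],[5,-1.4,0],[5,-1.4,0],[5,-1.4,0],[0,0,0],[0,0,0]]' --delta_rot '[[0,0,0],[0,0,0],[0,0,0],[0,0,0],[0,0,0],[0,0,0],[0,0,0],[0,0,0],[0,0,0]]'

```text
time_s: 24.82
ee_pos: [0.433, 0.0384, 0.235]
ee_rot: [0.817, 3.032, 0.002]
contact_force: [0.5, 1.0, 1.0]
grip_width: 0.802
```

```bash
python3 - <<'E'
from go import *
go([.634,-.0138,.134])
c=env.capture('side');t=env.capture('top')
cv2.imwrite('pics/l.png',np.hstack([crop(t,335,180,50,70,8),crop(c,297,155,48,70,8)]))
E
```

```text
t 24.82 tcp [0.433  0.0384 0.235 ] phi 2.615 tilt [0.0016 0.0007] q [ 0.55 -0.04 -0.5   0.   -1.11 -1.07] F [0.5 1.  1. ] gw 0.802
{'now_cm': array([-19.99,   5.57,  10.13])}
```

View pics/l.png

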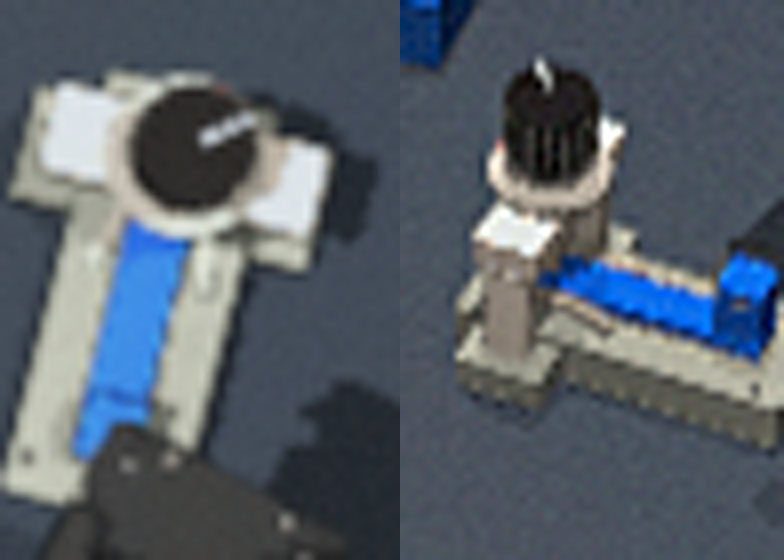

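```bash
python3 - <<'E'
from h import *
t=env.capture('top');s=env.capture('side'); o=np.array([.634,-.0135])
def a(c,u,v,z,n): p=at(c,u,v,z)[:2]-o; print(n,p.round(4),"r",np.hypot(*p).round(4),"ang",np.arctan2(p[1],p[0]).round(3))
a(t,366.2,194.3,.147,"cap end top"); a(t,359.9,197.1,.147,"cap inner"); a(t,362.3,190.8,.102,"red top")
a(s,309.1,172.7,.102,"red side"); a(s,314.7,162,.147,"cap end side"); a(s,315.5,166,.147,"cap in side")
a(t,349.7-.4,204-.4,.102,"red top start")
f=t["frame"][180:215,340:385].astype(float); w=np.clip(f[...,2]-f[...,[0,1]].mean(-1)-25,0,None)
print([(x+340,y+180,w[y,x].round()) for y,x in zip(*np.where(w>15))])
# dark disc (cap)
m=(t["frame"].max(-1)<70).astype(np.uint8)[185:212,345:375]; v,u=np.where(m); print(u.mean()+345,v.mean()+185,m.sum())
print(px(t,[.634,-.0135,.147]))
E
```

```text
cap end top [ 0.0087 -0.0211] r 0.0228 ang -1.18
cap inner [ 0.0012 -0.0032] r 0.0034 ang -1.206
red top [ 0.0243 -0.0143] r 0.0282 ang -0.531
red side [ 0.0223 -0.0122] r 0.0254 ang -0.501
cap end side [ 0.003  -0.0248] r 0.025 ang -1.448
cap in side [-0.0035 -0.002 ] r 0.004 ang -2.623
red top start [-0.0125  0.0249] r 0.0279 ang 2.035
[]
360.16847826086956 197.91304347826087 184
(np.float64(358.79067536898737), np.float64(197.55379094367228))
```

Both marks are visible. The red flange mark is at about -0.52 rad and the cap line at about -1.17 rad, so the slip is about 0.65–0.7 rad, or one click. That is just short of the second click at 0.785 rad, so I'll regrasp and turn about 0.3 rad more.

Request:
servo_tool --xyz '[[-5,1.4,0],[-5,1.4,0],[-5,1.4,0],[-5,1.4,0],[0,0,4],[0,0,4],[0,0,2],[0,0,0]]' --delta_rot '[[0,0,0],[0,0,0],[0,0,0],[0,0,0],[0,0,0],[0,0,0],[0,0,0],[0,0,0]]'

```text
time_s: 26.02
ee_pos: [0.6327, -0.0151, 0.1316]
ee_rot: [-0.82, -3.028, 0.004]
contact_force: [-0.2, 0.2, 0.7]
grip_width: 0.801
```

Request:
servo_tool --xyz '[[0,0,0],[0,0,0],[0,0,0],[0,0,0],[0,0,0],[0,0,0]]' --delta_rot '[[0,0,0],[0,0,0],[0,0,0],[0,0,0],[0,0,0],[0,0,0]]' --claw 0

```text
time_s: 26.78
ee_pos: [0.6334, -0.0139, 0.1353]
ee_rot: [0.819, 3.033, 0.001]
contact_force: [-3.8, 3.3, 6.4]
grip_width: 0.503
```

Request:
servo_tool --xyz '[[0,0,0],[0,0,0]]' --delta_rot '[[0,0,0.1],[0,0,0.1]]'

```text
time_s: 27.02
ee_pos: [0.6334, -0.0139, 0.1353]
ee_rot: [1.122, 2.934, 0.001]
contact_force: [-3.4, 3.0, 6.2]
grip_width: 0.494
```

```bash
python3 tq.py
```

```text
t 27.02 tcp [ 0.6334 -0.0139  0.1353] phi 2.411 tilt [0.0006 0.0003] q [ 0.29  0.38 -0.22 -0.   -0.97 -1.02] F [-3.4  3.   6.2] gw 0.494
{'now_cm': array([-0.03,  0.05,  0.13])}
tz 0.216 tau6 1.093
```

Request:
servo_tool --xyz '[[0,0,0]]' --delta_rot '[[0,0,0.1]]'

```text
time_s: 27.15
ee_pos: [0.6334, -0.014, 0.1354]
ee_rot: [1.267, 2.874, 0.001]
contact_force: [-3.6, 2.8, 5.7]
grip_width: 0.499
```

```bash
python3 tq.py
```

```text
t 27.15 tcp [ 0.6334 -0.014   0.1354] phi 2.311 tilt [0.0006 0.0003] q [ 0.29  0.38 -0.22 -0.   -0.97 -1.12] F [-3.6  2.8  5.7] gw 0.499
{'now_cm': array([-0.03,  0.05,  0.14])}
tz 0.239 tau6 1.042
```

Request:
servo_tool --xyz '[[0,0,0],[0,0,0],[0,0,0],[0,0,0],[0,0,0]]' --delta_rot '[[0,0,0],[0,0,0],[0,0,0],[0,0,0],[0,0,0]]' --claw 7

```text
time_s: 27.78
ee_pos: [0.6336, -0.0143, 0.1343]
ee_rot: [-1.264, -2.876, 0.0]
contact_force: [-0.6, 0.9, -0.1]
grip_width: 0.797
```

Request:
servo_tool --xyz '[[0,0,-2],[0,0,-4],[0,0,-4],[5,0,0],[5,0,0],[5,0,0],[5,0,0],[0,0,0],[0,0,0]]' --delta_rot '[[0,0,0],[0,0,0],[0,0,0],[0,0,0],[0,0,0],[0,0,0],[0,0,0],[0,0,0],[0,0,0]]'

```text
time_s: 28.9
ee_pos: [0.4985, 0.1332, 0.2347]
ee_rot: [1.262, 2.876, 0.001]
contact_force: [0.2, -0.1, 0.5]
grip_width: 0.797
```

```bash
python3 - <<'E'
from go import *
go([.634,-.0138,.134])
c=env.capture('side');t=env.capture('top')
cv2.imwrite('pics/m.png',np.hstack([crop(t,335,180,50,70,8),crop(c,297,155,48,70,8)]))
E
```

```text
t 28.9 tcp [0.4985 0.1332 0.2347] phi 2.315 tilt [0.0006 0.0002] q [ 0.64  0.1  -0.35  0.   -1.12 -1.47] F [ 0.2 -0.1  0.5] gw 0.797
{'now_cm': array([-1.999e+01,  1.000e-02,  1.007e+01])}
```

View pics/m.png

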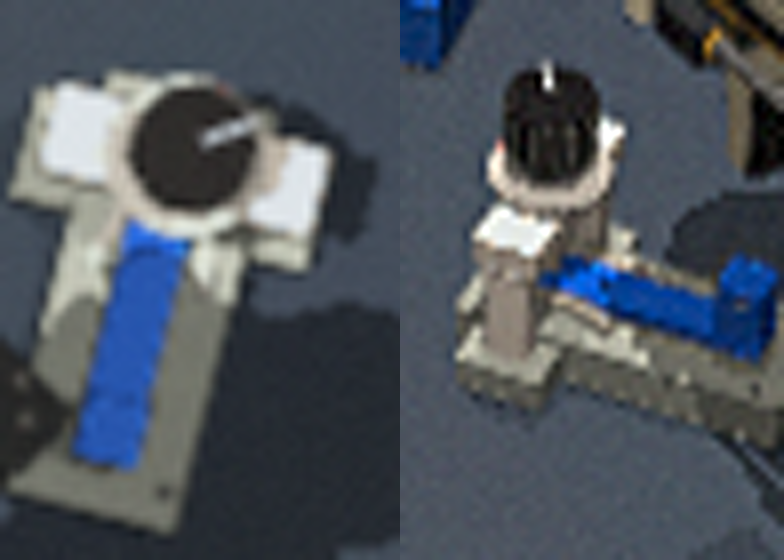

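```bash
python3 - <<'E'
import cv2,numpy as np
from h import *
t=env.capture("top")
def line(im,box,th):
    x0,y0,x1,y1=box; g=im[y0:y1,x0:x1].min(-1).astype(float); w=np.clip(g-th,0,None); y,x=np.mgrid[y0:y1,x0:x1]
    mx,my=(x*w).sum()/w.sum(),(y*w).sum()/w.sum(); C=np.cov(np.vstack([x.ravel(),y.ravel()]),aweights=w.ravel()); v=np.linalg.eigh(C)[1][:,1]
    return mx.round(1),my.round(1),np.degrees(np.arctan2(v[1],v[0])).round(1)
for n in "lm":
    im=cv2.imread(f"pics/{n}.png"); print(n,line(im,(195,110,255,155),110),"side",line(im,(530,50,570,100),120))
    r=im.astype(float); w=np.clip(r[...,2]-r[...,:2].mean(-1)-30,0,None)
    for b in((200,75,250,105),(485,125,515,165)):
        x0,y0,x1,y1=b; q=w[y0:y1,x0:x1]; y,x=np.mgrid[y0:y1,x0:x1]; print("  red",(x*q).sum()/q.sum(),(y*q).sum()/q.sum(),q.sum())
a=cv2.imread("pics/a1.png"); print("start",line(a,(485,105,535,150),130))
E
```

```text
l (np.float64(226.4), np.float64(129.0), np.float64(155.8)) side (np.float64(542.0), np.float64(70.6), np.float64(62.7))
  red nan nan 0.0
  red 500.1247619047619 146.77301587301588 1575.0
m (np.float64(231.1), np.float64(129.9), np.float64(159.1)) side (np.float64(547.6), np.float64(78.2), np.float64(85.1))
  red nan nan 0.0
  red 500.0767350928641 147.01001955034212 2046.0
start (np.float64(510.0), np.float64(124.5), np.float64(142.2))<stdin>:12: RuntimeWarning: invalid value encountered in scalar divide
```

The cap moved less than the 17° I commanded: 3° by the top view and about 16° by the side view. Slip is now about 42–50°, right at the second click. I'll regrasp and add another 0.3 rad, which still leaves it well short of three clicks.

Request:
servo_tool --xyz '[[-5,0,0],[-5,0,0],[-5,0,0],[-5,0,0],[0,0,4],[0,0,4],[0,0,1.9],[0,0,0],[0,0,0]]' --delta_rot '[[0,0,0],[0,0,0],[0,0,0],[0,0,0],[0,0,0],[0,0,0],[0,0,0],[0,0,0],[0,0,0]]'

```text
time_s: 30.18
ee_pos: [0.6344, -0.0148, 0.1361]
ee_rot: [1.264, 2.875, 0.0]
contact_force: [-0.2, -0.3, -0.6]
grip_width: 0.801
```

Request:
servo_tool --xyz '[[0,0,0],[0,0,0],[0,0,0],[0,0,0],[0,0,0],[0,0,0],[0,0,0],[0,0,0]]' --delta_rot '[[0,0,0],[0,0,0],[0,0,0],[0,0,0],[0,0,0],[0,0,0],[0,0,0],[0,0,0]]' --claw 0

```text
time_s: 31.18
ee_pos: [0.6335, -0.0139, 0.1359]
ee_rot: [1.263, 2.876, 0.001]
contact_force: [-2.7, 3.4, 5.5]
grip_width: 0.491
```

Request:
servo_tool --xyz '[[0,0,0],[0,0,0]]' --delta_rot '[[0,0,0.1],[0,0,0.1]]'

```text
time_s: 31.42
ee_pos: [0.6335, -0.014, 0.1359]
ee_rot: [1.548, 2.733, 0.0]
contact_force: [-2.7, 2.4, 5.0]
grip_width: 0.493
```

```bash
python3 tq.py
```

```text
t 31.43 tcp [ 0.6335 -0.014   0.1359] phi 2.111 tilt [0.0003 0.0002] q [ 0.29  0.38 -0.22 -0.   -0.97 -1.32] F [-2.7  2.4  5. ] gw 0.493
{'now_cm': array([-0.01,  0.05,  0.19])}
tz 0.18 tau6 1.165
```

Request:
servo_tool --xyz '[[0,0,0]]' --delta_rot '[[0,0,0.1]]'

```text
time_s: 31.55
ee_pos: [0.6336, -0.014, 0.1358]
ee_rot: [1.683, 2.653, 0.0]
contact_force: [-3.4, 2.5, 5.6]
grip_width: 0.498
```

```bash
python3 tq.py
```

```text
t 31.55 tcp [ 0.6336 -0.014   0.1358] phi 2.011 tilt [0.0003 0.    ] q [ 0.29  0.38 -0.22  0.   -0.97 -1.42] F [-3.4  2.5  5.6] gw 0.498
{'now_cm': array([0.01, 0.05, 0.18])}
tz 0.165 tau6 1.126
```

Request:
servo_tool --xyz '[[0,0,0],[0,0,0],[0,0,0],[0,0,0],[0,0,0]]' --delta_rot '[[0,0,0],[0,0,0],[0,0,0],[0,0,0],[0,0,0]]' --claw 7

```text
time_s: 32.17
ee_pos: [0.6336, -0.0144, 0.1353]
ee_rot: [-1.679, -2.655, 0.0]
contact_force: [-0.4, 0.0, 0.6]
grip_width: 0.798
```

Request:
servo_tool --xyz '[[0,0,-2],[0,0,-4],[0,0,-4],[5,0,0],[5,0,0],[5,0,0],[5,0,0],[0,0,0],[0,0,0]]' --delta_rot '[[0,0,0],[0,0,0],[0,0,0],[0,0,0],[0,0,0],[0,0,0],[0,0,0],[0,0,0],[0,0,0]]'

```text
time_s: 33.3
ee_pos: [0.5478, 0.1665, 0.2355]
ee_rot: [1.678, 2.656, 0.0]
contact_force: [-0.2, -0.1, -0.3]
grip_width: 0.803
```

```bash
python3 - <<'E'
from go import *
go([.634,-.0138,.134])
c=env.capture('side');t=env.capture('top')
cv2.imwrite('pics/n.png',np.hstack([crop(t,335,180,50,70,8),crop(c,297,155,48,70,8)]))
E
```

```text
t 33.3 tcp [0.5478 0.1665 0.2355] phi 2.015 tilt [ 0.0001 -0.    ] q [ 0.64  0.2  -0.23  0.   -1.14 -1.76] F [-0.2 -0.1 -0.3] gw 0.803
{'now_cm': array([-19.98,   0.04,  10.15])}
```

View pics/n.png

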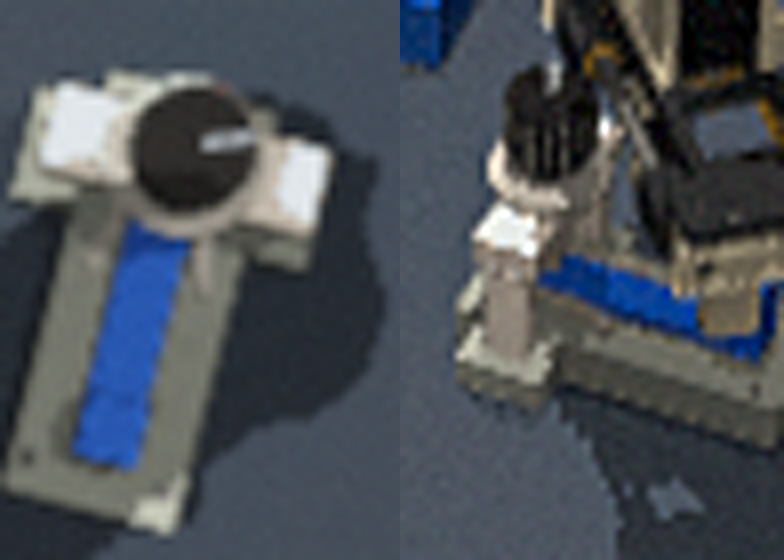

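```bash
python3 - <<'E'
from h import *
t=env.capture("top")
def line(f):
    g=f[185:206,348:372].min(-1).astype(float); v,u=np.mgrid[185:206,348:372]
    cu,cv=px(t,[.634,-.0135,.147]); m=(np.hypot(u-cu,v-cv)<6.3)
    w=np.clip(g-75,0,None)*m
    P=np.array([at(t,a,b,.147)[:2]-[.634,-.0135] for a,b in zip(u.ravel(),v.ravel())]); w=w.ravel()
    mu=(P*w[:,None]).sum(0)/w.sum(); C=np.cov(P.T,aweights=w); e=np.linalg.eigh(C)[1][:,1]; e*=np.sign(e@mu)
    return mu.round(4),"dir",np.degrees(np.arctan2(e[1],e[0])).round(1),"centroid ang",np.degrees(np.arctan2(mu[1],mu[0])).round(1)
print("now",line(t["frame"]))
for n in("top0","a1","l","m"):
    im=cv2.imread(f"pics/{n}.png"); f=t["frame"].copy()
    if n=="top0": f=im
    elif n=="a1": f[180:255,270:390]=cv2.resize(im,(120,75),interpolation=cv2.INTER_AREA)
    else: f[180:250,335:385]=cv2.resize(im[:,:400],(50,70),interpolation=cv2.INTER_AREA)
    print(n,line(f))
f=t["frame"][186:196,357:368].astype(int); print((f[...,2]-f[...,1]))
f=cv2.imread("pics/top0.png")[198:210,343:355].astype(int); print((f[...,2]-f[...,1]))
E
```

```text
now (array([ 0.0008, -0.0105]), 'dir', np.float64(-83.7), 'centroid ang', np.float64(-85.5))
top0 (array([-0.0053,  0.0088]), 'dir', np.float64(122.7), 'centroid ang', np.float64(121.3))
a1 (array([-0.0053,  0.0089]), 'dir', np.float64(122.8), 'centroid ang', np.float64(120.9))
l (array([ 0.0039, -0.009 ]), 'dir', np.float64(-67.7), 'centroid ang', np.float64(-66.4))
m (array([ 0.0037, -0.01  ]), 'dir', np.float64(-68.7), 'centroid ang', np.float64(-69.8))
[[-11 -10 -10 -11 -11 -12 -11 -11 -11 -11 -12]
 [-11 -12 -12 -12 -11 -12 -11 -11 -12  -9 -11]
 [-10 -11 -10 -12 -12 -11 -11 -10  -9  -9 -12]
 [ -7  -5  -8  -6  -6 -11  -9 -11 -10 -10  -9]
 [ -5  -4  -6  -1   0   8   1 -10  -8  -9 -10]
 [  0   2   2   2   0  18  10  -4  -7  -9  -7]
 [  2   1   3   1   1   2   3   1  -1  -4  -6]
 [  1   3   3   1   1   3   4   3   2   1  -1]
 [  2   2   2   2   2   1   4   1   3   2   0]
 [  3   3   2   2   3   2   2   3   2   5   1]]
[[-8 -7 -8 -8 -6  1  6  6  3  2  3  3]
 [-8 -7 -7 -8 -6  0  6  6  4  1  4 -3]
 [-7 -7 -7 -7 -7  2  7  6  3  2  0 -5]
 [-5 -4 -6 -7 -8  1  7  4  3  1 -3 -5]
 [ 3  4 -4 -5 -6  3  7  7 15  9 -3  0]
 [-2 -2 -1  0  3  7  8 26 59 39  0  2]
 [-3 -5 -3 -2 -4 -2 15 62 66 25  3  3]
 [-4 -2 -1 -2 -3 -3 17 40 21  6  4  6]
 [-2 -2 -3 -1 -3 -1  5  7  6  6  6  5]
 [-5 -5 -4 -2 -3  1  7  4  3  4  0 -3]
 [-3 -5 -4 -3  1  5  6  3 -4 -3 -4 -5]
 [-3 -4 -2 -1  2  6  2 -4 -3 -2 -2 -1]]
```

```bash
python3 -c "
from station import env
s=env.get_state(); print(s['time_s'],s['contact_force']); print(env.close_job())"
```

```text
33.45 [-0.7176781   0.28300307 -0.3579473 ]
the job is handed in; nothing more can be done
None
```

I seated the blue bar nearest the base against the brass stop and clamped it with the ratchet cap. I handed the job in at 33 s with the arm clear of everything; no verdict was reported.

- **Push on the stop:** it built up to about 8.6 N along the channel, by the wrist reading, and the highest reading stayed well below 25 N. The bar showed no visible shift between the last two pictures.
- **Cap:** cap torque while turning rose from about 0.08 to 0.2–0.25 N m when the spindle met the bar. I needed two more short grasps after the first turn, because the slip looked just short of the second click.
- **Last check:** in the top camera the cap line has turned about 206° and the flange mark about 151°. That is 55° of slip, give or take 5°, with the marks about 20 mm apart. This lies between the second click (17 mm) and the third (27 mm).

**Uncertain or disagreeing:**
- **Cap rotation:** the cap turned less than the tool did (206° against roughly 235°), so the pads slipped or the cap sprang back. For the first extra grasp the two cameras gave 3° and about 16°.
- **Flange mark:** it was partly hidden by the cap, so the slip angle is approximate.
- **Clamping force:** I could not measure the spindle's force on the bar; I infer it from the clutch slipping.
- **Other objects:** I kept the arm clear of the yellow bar and the other loose things, but did not re-measure them at the end.

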